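# Set the browning slider and start the toaster

## Task

Start the toast: push the browning slider on the toaster's sloping panel to the fifth of its six marks, counted from the left (light) end, and push the toaster's lever down until it catches and stays down by itself, with the bread lowered. Press gently and leave the mug, the jar and the plate where they are.

Things in the scene. Friction and masses are not known exactly. Their poses are not given: they have to be found in the camera images.
- toaster: Steel toaster with black ends, 176 mm wide, 300 long, 190 high, standing fast, two slices of bread (top 228 mm up) in slots from x = 90 mm. Origin: on the worktop below the middle of the front end; x runs back along it, y to its left seen from the front, z up. Front end 135 mm high; above it a black panel slopes from z = 135 at x = 0 to z = 190 at x = 60 mm (42.5 degrees).
- toaster_lever (a joint): Downward travel of lever and bread, m: 0 is up. A spring pushes it up (3 N at the top, 8 N at the bottom). Over some 12 mm a spring catch adds up to 4 N, then it gives way and clicks in; 3 to 4 mm below that is a firm stop. The click comes somewhere between 0.043 and 0.053, differing from toaster to toaster: feel for it. Let go after the click, the lever stays down; before, it springs back to 0.
- lever_pad (a point): Middle of the top of the lever's black pad: 46 mm wide, 36 deep (7 to 43 mm out from the front end), 11 thick, a 3.5 mm lip along its outer edge. Its top is 117 mm above the worktop when up, 60 to 72 mm when pressed right down. The panel and its slider are in the way of a gripper coming straight down, so lean the tool towards the robot. Axes as the toaster's.
- browning (a joint): Position of the browning slider, m from its left stop (light), growing to the right seen from the front: 0, 0.015, 0.030, 0.045, 0.060, 0.075 are its six click positions, each beside a mark. It takes about 5 N to push it over a click.
- browning_grip (a point): Middle of the top of the browning slider's grey grip, 18 mm out from the panel (the grip stands 20 mm out). The grip is 16 mm wide along its travel (19 mm at its foot) and 22 mm long up the slope. z points out of the panel (up and to the front), x up the slope, y to the left.
- browning_mark5 (a point): Where browning_grip must come to stand: the fifth of six white dots from the left, which grow in size from light (left) to dark (right), 15 mm apart in a row above the slider's track.
- mug: White mug, 78 mm across, 97 mm high, loose to the right of the toaster; leave it. Origin at the middle of its underside.
- jar: Honey jar with a red lid, 65 mm across, 100 mm high, loose to the left of the toaster's front end; leave it. Origin at the middle of its underside.
- plate: White plate, 140 mm across, 16 mm high, loose to the left in front of the sink; leave it. Origin at the middle of its underside.

How it is judged:
By the outcome, as a careful person would: the job done as asked, in the order asked, and still so for the second after the job is handed in, with the robot touching nothing.
It also fails if it takes over 40 s, if anything falls off the work surface, if the arm or the gripper's body presses on something with over 40 N, if the wrist force passes 120 N, or if a joint passes its speed limit or range.

## Robot

A 7-joint arm with a two-finger parallel gripper is mounted at the origin on a cart in front of the work surface, level with it; the furniture and walls round the work are solid. World frame = base frame: x ahead of the robot, y to its left, z up, the work surface at z = 0. Lengths are in mm, angles in rad, forces in N, time in s.
With the tool pointing down it reaches from about 400 to 875 mm from the base axis. Payload 4.4 kg.
Tool frame: the origin (TCP) lies midway between the tips of the shut fingers; the grasp point (between the pads) lies 19 mm behind it; z points along the fingers, y is the line along which they close (so a half turn about z gives the same grasp; the last joint's range is limited). The gripper opens to 85 mm and grips with 20 to 120 N. Pads are 22 mm wide; open, the fingers measure 114 mm over their backs; the gripper's body (76 mm by 85 mm) begins 54 mm behind the grasp point. The pads swing forward as they close: fully open they stand 13 mm farther back than shut.
Start: joints at [1.2, 0.628, 0.038, 1.517, -0.027, 0.996, -0.02], TCP at [195.094, -620.045, 231.313] pointing down, gripper open.
Joint ranges: [-3.06, 3.06], [-0.37, 2.12], [-1.25, 1.32], [0.18, 2.47], [-1.1, 4.24], [0.23, 1.98], [-2.94, 2.94]. Speed limits (rad/s): [2.57, 2.57, 3.14, 3.14, 3.14, 3.14, 3.14].

## Interface

Orientations are given as [roll, pitch, yaw] about the fixed x, y, z axes, in that order (R = Rz(yaw) Ry(pitch) Rx(roll)).
In Python, from cell import ctrl gives the robot as it stands.
- The arm moves only by the shell command python3 -m crank 'ROWS' [OPENING]. ROWS is JSON, a list that holds one entry, the list of rows, each a list of 4 numbers: the shift along the tool's x, y, z normalised to -1 to 1, where 1 is 2.5 cm, then the turn about the tool's z normalised to -1 to 1, where 1 is 0.08 rad. In form: [[[dx, dy, dz, turn], ...]]. A call has 1 to 12 rows; each row shifts and turns the commanded pose from where the row before left it, along the tool's axes as they then stand; what a row does not reach is not made up. A row lasts 1/12 s, in which the tool goes at most 41.7 mm and 7.16 degrees, less where a joint would pass 70% of its speed; a pose out of reach is approached as far as the arm can. A call with a number of a shift or a turn outside -1 to 1 is refused whole. A call with a gripper value outside its range is refused whole. OPENING is the closure, from -1 (fully open) to 1 (shut), set as the call begins (- or left out, the last holds). The fingers move at their own pace and stop on an object; the grip force is fixed at half the most. Time passes only in rows, so rows that do not move let the fingers close. It gives the time, the measured TCP pose, the force, the opening and the grip force at its end, in the units of the state.
- ctrl.read_state(): the state, without advancing time (a new reading comes with each control period).
- ctrl.get_image(name): name is "scene" or "top"; returns a dict with "img" (480x640x3 uint8, red, green, blue), "intrinsics" (3x3 intrinsics, pixels), "dist" ([k1, k2, p1, p2, k3] as OpenCV has them; the pictures are not rectified), "extrinsics" (4x4, takes a point from camera to world coordinates). Camera axes: x right, y up, looking along -z (the intrinsics and any distortion apply to the point x, -y, -z); pixel columns grow to the right and rows downward; lengths in mm; the calibration is good to about 2 mm. A picture is of the moment at which its call begins. There is no depth.
- ctrl.finish_job(): hands the job in; it is judged then, once.
Trained networks look in the newest picture that a camera, given by its name, has taken for a name from the list of things; names that differ only in an ending like _2 or _b are one class to them, and where a whole thing is asked for, a point or a joint stands for the part that bears it (a point fixed in the world has none). Each returns a list of dicts, best first, with "confidence" (0 to 1); they miss things now and then, are a little off and sometimes report something else, mostly with a low value. They report only what shows in the picture. A call takes as long as a camera call.
- ctrl.find_in(camera, target): "position" ([row, column] in pixels, amid what is visible of it).
- ctrl.trace(camera, target): "mask" (480x640 bool, what is visible of it) and "position" ([row, column] in pixels, amid what is visible of it).
- ctrl.place_of(camera, target): "position" ([row, column] in pixels: a listed point, or the origin of a listed thing).
The state is a dict: "clock": time; "qpos": joint angles; "qd": joint speeds; "tau": joint torques, N m; "eef_pos": TCP position; "tool_rot": TCP orientation; "force": force on the tool from outside, world axes, zero at the start; "torque": the same for the moment, N m; "width": finger opening in mm; "gripper_force": force on a finger pad.
Only numpy, scipy, OpenCV 4.12 (cv2) and the standard library are available. Lean on these libraries where they do the work, as an engineer would, in place of code of your own. Each camera call takes 0.05 s, during which the arm holds its last target. There are 200 camera calls.

## Working session

There is one attempt and no reset: what is moved stays moved. The work goes in short steps, Python scripts to look and compute and a shell command to move; the robot and the scene stay as the last step left them, time stands still between calls to the robot, and variables do not carry over. Pictures are saved under pics/ and viewed, at most 10 in all, crops included, and the job is handed in when it is done.

```bash
mkdir -p pics; ls
cat > h.py <<'E'
from cell import ctrl
import numpy as np, cv2
from scipy.optimize import least_squares
def cam(n):
    c=ctrl.get_image(n); return c
def ray(c,rc):
    p=np.array([[[rc[1],rc[0]]]],float)
    u=cv2.undistortPoints(p,np.array(c["intrinsics"],float),np.array(c["dist"],float))[0,0]
    E=np.array(c["extrinsics"]); d=E[:3,:3]@np.array([u[0],-u[1],-1]); return E[:3,3],d/np.linalg.norm(d)
def proj(c,P):
    E=np.array(c["extrinsics"]); q=(np.atleast_2d(P)-E[:3,3])@E[:3,:3]; q=q*[1,-1,-1]
    return cv2.projectPoints(q.reshape(-1,1,3).astype(float),np.zeros(3),np.zeros(3),np.array(c["intrinsics"],float),np.array(c["dist"],float))[0][:,0,::-1]
def tri(rs):
    A=0;b=0
    for o,d in rs:
        M=np.eye(3)-np.outer(d,d);A=A+M;b=b+M@o
    return np.linalg.solve(A,b)
E
python3 - <<'E'
from h import *
np.set_printoptions(precision=1,suppress=True)
cs={n:cam(n) for n in("scene","top")}
for n,c in cs.items():
    cv2.imwrite(f"pics/{n}0.png",c["img"][:,:,::-1]); print(n,c["extrinsics"],c["intrinsics"])
for t in["toaster","lever_pad","browning_grip","browning_mark5","mug","jar","plate"]:
    r=[]
    for n in cs:
        d=ctrl.place_of(n,t)
        print(t,n,[(np.round(x["position"],1),round(x["confidence"],2)) for x in d[:2]])
        if d: r.append(ray(cs[n],d[0]["position"]))
    if len(r)==2:
        P=tri(r); print(P,[proj(cs[n],P)[0] for n in cs])
s=ctrl.read_state();print(s)
E
```

```text
pics
scene [[  -0.4    0.6   -0.7 -472.6]
 [  -0.9   -0.3    0.3  180.6]
 [  -0.     0.7    0.7 1089.9]
 [   0.     0.     0.     1. ]] [[589.6   0.  323.4]
 [  0.  589.6 231.8]
 [  0.    0.    1. ]]
top [[   0.     1.    -0.1  345. ]
 [  -1.     0.    -0.  -267.3]
 [  -0.     0.1    1.  1274. ]
 [   0.     0.     0.     1. ]] [[562.1   0.  297.6]
 [  0.  562.1 244.8]
 [  0.    0.    1. ]]
toaster scene []
toaster top [(array([228.2, 372.3]), 0.56), (array([260.3, 159.5]), 0.48)]
lever_pad scene []
lever_pad top [(array([230.6, 372.5]), 0.84)]
browning_grip scene []
browning_grip top [(array([212. , 381.8]), 0.55)]
browning_mark5 scene [(array([183.3, 391.2]), 0.77)]
browning_mark5 top [(array([212.3, 401.7]), 0.83)]
[ 550.3 -447.   162. ] [array([183.3, 391.9]), array([211.8, 400.9])]
mug scene [(array([222.4, 443.5]), 0.81)]
mug top [(array([239.5, 462.2]), 0.83)]
[ 523.1 -612.6  -12.4] [array([222.3, 444.6]), array([238.8, 461. ])]
jar scene [(array([184.7, 389.6]), 0.38)]
jar top [(array([268.8, 254.7]), 0.85)]
[ 366.4 -241.   377.2] [array([176.4, 352.3]), array([298.6, 292.1])]
plate scene [(array([318.3, 215.6]), 0.88)]
plate top [(array([260.1, 159.9]), 0.67)]
[454.2  74.   -2. ] [array([318.2, 215.2]), array([260.3, 160.3])]
{'clock': 0.8, 'qpos': array([ 1.2,  0.6,  0. ,  1.5, -0. ,  1. , -0. ]), 'qd': array([-0.,  0.,  0.,  0.,  0.,  0.,  0.]), 'tau': array([ -0. , -56.3,   1.2, -19.4,   0. ,   0. ,  -0. ]), 'eef_pos': array([ 195.1, -620.1,  231.3]), 'tool_rot': array([ 3.1, -0. ,  0.3]), 'force': array([-0.1, -0.1,  0.3]), 'torque': array([ 0., -0.,  0.]), 'gripper_force': 0.0, 'width': 85.22724868413273}
```

View pics/scene0.png

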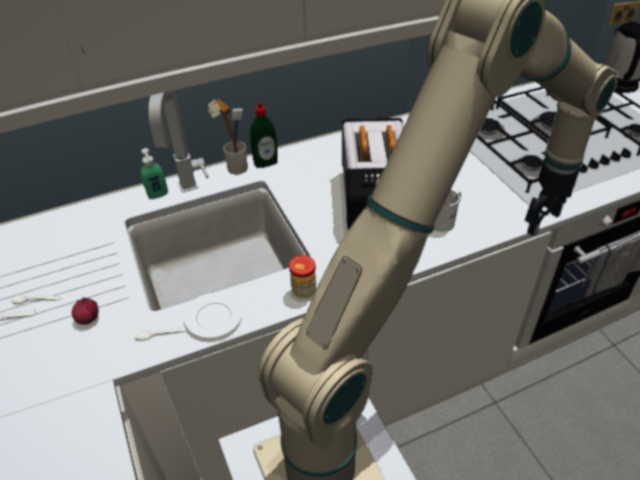

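View pics/top0.png

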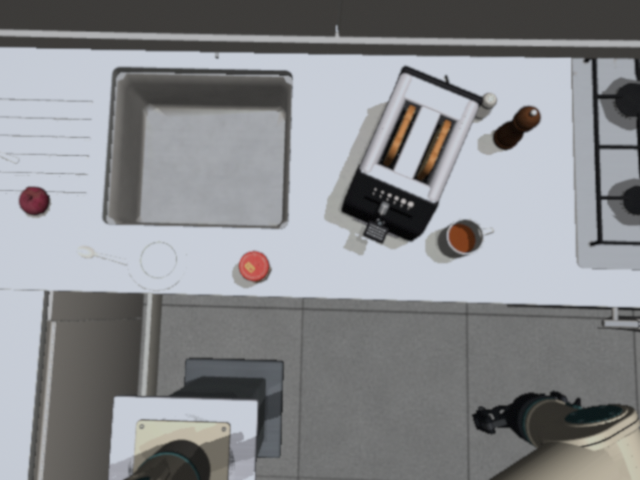

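The scene view shows the toaster half hidden behind the arm. The top view shows it whole: panel dots around (row 195, col 390), slider at about (210,382), lever pad at (230,374), mug at (238,462), jar at (266,254). I'll zoom in on the panel next.

Run:
```python
import cv2
i=cv2.imread("pics/top0.png")[165:255,335:455]
cv2.imwrite("pics/z0.png",cv2.resize(i,(800,600),interpolation=cv2.INTER_CUBIC))
```

```text
(no output)
```

View pics/z0.png

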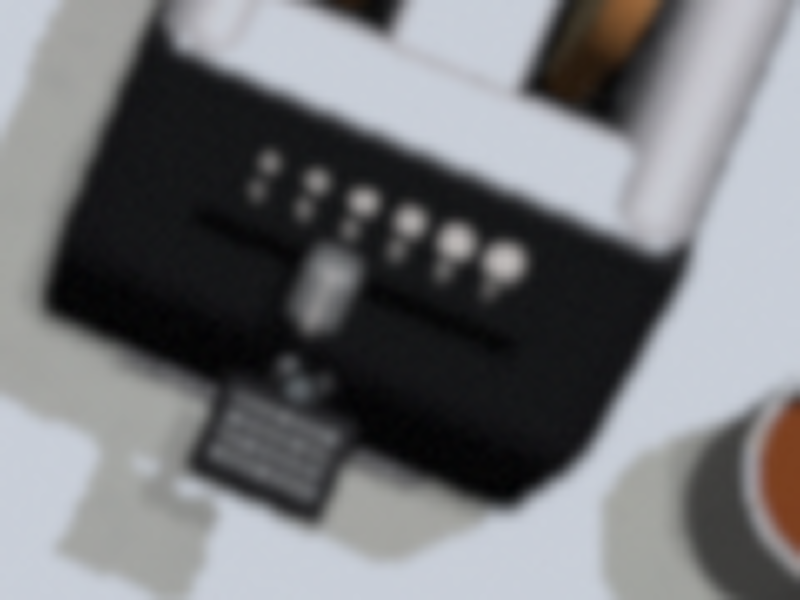

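The zoom shows six dots, with dot 3 at zoom (364,202). The grip at zoom (328,288) stands on the third mark, so it needs about 30 mm to the right. The pad's outer edge runs from (190,465) to (320,520). I'll fit the toaster pose from these features.

```bash
cat > fit.py <<'E'
from h import *
np.set_printoptions(precision=1,suppress=True)
c=cam("top")
def px(z): return np.array([165+0,335+0])+(np.array(z)[::-1]+0.5)/6.667-0.5
S=np.cos(np.radians(42.5)),np.sin(np.radians(42.5))
dots=[(270,160),(316,181),(364,202),(410,220),(457,241),(504,260)]
def W(p,l):
    a=p[2]; l=np.atleast_2d(l); return np.c_[p[0]+np.cos(a)*l[:,0]-np.sin(a)*l[:,1],p[1]+np.sin(a)*l[:,0]+np.cos(a)*l[:,1],l[:,2]]
def pan(s,y,n): return [s*S[0]-n*S[1],y,135+s*S[1]+n*S[0]]
def model(p):
    s,y0,yp,sg=p[3:7]
    L=[pan(s,y0+37.5-15*i,0) for i in range(6)]+[[0,88,135],[0,-88,135],[60,-88,190],[60,88,190],[-43,yp+23,117],[-43,yp-23,117],pan(sg,y0+7.5,18)]
    return L
obs=np.array([px(z) for z in dots+[(45,305),(510,505),(688,250),(160,38),(190,465),(318,521),(328,288)]])
f=lambda p:(proj(c,W(p,model(p)))-obs).ravel()
r=least_squares(f,[550,-430,-.4,50,0,0,30],loss="soft_l1",x_scale=[10,10,.1,10,10,10,10])
if __name__=="__main__":
    p=r.x; print("pose",p[:2],round(p[2],4),"s,y0,yp,sg",p[3:]); print(f(p).reshape(-1,2))
    L=model(p)
    print("grip",W(p,L[-1]),"target",W(p,pan(p[6],p[4]-22.5,18)),"pad",W(p,[-25,p[5],117]))
    print("lens px/mm ~",562/1100)
    s=ctrl.read_state(); print(s["eef_pos"],s["tool_rot"].round(4))
E
python3 fit.py
```

```text
pose [ 538.7 -411.1] -0.379 s,y0,yp,sg [59.3 -1.1 -0.2 37.7]
[[ 0.3 -0. ]
 [ 0.1  0.1]
 [-0.1 -0.1]
 [ 0.1  0.1]
 [-0.2  0.1]
 [-0.1  0.1]
 [-7.6  0. ]
 [-4.2 10.2]
 [ 2.2  0.7]
 [-0.6 -3.7]
 [ 1.  -1.3]
 [ 1.3  0.1]
 [-0.1 -0.2]]
grip [[ 555.7 -411.   173.7]] target [[ 544.6 -438.8  173.7]] pad [[ 515.5 -402.1  117. ]]
lens px/mm ~ 0.5109090909090909
[ 195.1 -620.   231.3] [ 3.1 -0.   0.3]
```

```bash
sed -i 's/\[0,88,135\],\[0,-88,135\]/[0,88,5],[0,-88,5]/' fit.py; python3 fit.py; sed 's/(510,505)/(530,515)/' fit.py >fit2.py; python3 fit2.py | head -1
```

```text
pose [ 542.2 -414.6] -0.3801 s,y0,yp,sg [54.4  0.7  1.4 32.6]
[[ 0.3  0.1]
 [ 0.1  0.1]
 [-0.1 -0.1]
 [ 0.1  0. ]
 [-0.2  0. ]
 [-0.1  0. ]
 [ 1.9 -1.7]
 [ 2.1  0.2]
 [ 0.5  2.5]
 [-2.3 -1.9]
 [-0.9 -0.3]
 [-0.6  1.1]
 [-0.1 -0.2]]
grip [[ 556.3 -411.4  170.3]] target [[ 545.2 -439.3  170.3]] pad [[ 519.5 -404.1  117. ]]
lens px/mm ~ 0.5109090909090909
[ 195.1 -620.1  231.3] [ 3.1 -0.   0.3]
pose [ 540.7 -418.4] -0.3638 s,y0,yp,sg [54.5  4.2  6.  32.8]
```

```bash
cat > go.py <<'E'
# print tool-axis move (in row units of 25 mm) to a world point / yaw
import sys; from h import *
def go(x,y,z,yaw):
    s=ctrl.read_state(); p=s["eef_pos"]; a=s["tool_rot"][2]; d=np.array([x,y,z])-p
    from scipy.spatial.transform import Rotation as R
    m=R.from_euler("xyz",s["tool_rot"]).as_matrix()
    print("t",round(s["clock"],2),"pose",p.round(1),s["tool_rot"].round(3),"F",s["force"].round(1),"w",round(s["width"],1))
    print("units",(m.T@d/25).round(2),"turn",round((a-yaw)/.08,2))
if __name__=="__main__": go(*map(float,sys.argv[1:]))
E
python3 -m crank '[[[0,0,-0.4,0.95],[0,0,-0.4,0.95],[0,0,-0.4,0.95],[0,0,-0.2,0.95],[0,0,0,0.95],[0,0,0,0.95],[0,0,0,0.95],[0,0,0,0.95],[0,0,0,0.95]]]' 0.2; python3 go.py 556 -411 250 -0.38
```

```text
clock: 1.7
eef_pos: [195.2, -620.0, 266.4]
tool_rot: [-3.142, -0.0, -0.383]
force: [0.2, 0.1, 0.6]
width: 33.7
gripper_force: 0.0
t 1.7 pose [ 195.2 -620.   266.4] [-3.142 -0.    -0.383] F [0.2 0.1 0.6] w 33.7
units [ 10.27 -13.15   0.66] turn -0.04
```

```bash
python3 -m crank '[[[0.6,-0.8,0,0],[0.7,-0.9,0,0],[0.7,-0.9,0,0],[0.7,-0.9,0,0],[0.7,-0.9,0,0],[0.7,-0.9,0,0],[0.7,-0.9,0,0],[0.7,-0.9,0,0],[0.7,-0.9,0,0],[0.7,-0.9,0,0],[0.7,-0.9,0,0],[0.7,-0.9,0,0]]]'; python3 -m crank '[[[0.7,-0.9,0.2,0],[0.7,-0.9,0.2,0],[0.5,-0.7,0.1,0],[0,0,0,0],[0,0,0,0]]]';  python3 go.py 556 -411 250 -0.38
python3 - <<'E'
from h import *
np.set_printoptions(precision=1,suppress=True)
cs={n:cam(n) for n in("scene","top")}
for t in["lever_pad","browning_grip","browning_mark5","jar"]:
    r=[]
    for n in cs:
        d=ctrl.place_of(n,t)
        print(t,n,[(np.round(x["position"],1),round(x["confidence"],2)) for x in d[:2]])
        if d: r.append(ray(cs[n],d[0]["position"]))
    if len(r)==2:
        P=tri(r); print(P,[proj(cs[n],P)[0] for n in cs])
a=cs["scene"]["img"][90:270,300:480]; b=cs["top"]["img"][140:260,320:460]
cv2.imwrite("pics/h1.png",np.hstack([cv2.resize(a,(400,400)),cv2.resize(b,(400,400))])[:,:,::-1])
E
```

```text
clock: 2.7
eef_pos: [488.0, -447.5, 266.4]
tool_rot: [-3.142, -0.0, -0.379]
force: [0.0, -0.1, 0.8]
width: 33.9
gripper_force: 0.0
clock: 3.12
eef_pos: [555.5, -406.1, 253.1]
tool_rot: [-3.141, 0.001, -0.376]
force: [-0.7, 0.3, 0.2]
width: 34.2
gripper_force: 0.0
t 3.12 pose [ 555.5 -406.1  253.1] [-3.141e+00  1.000e-03 -3.760e-01] F [-0.7  0.3  0.2] w 34.2
units [0.09 0.17 0.13] turn 0.05
lever_pad scene [(array([209.3, 380.4]), 0.94)]
lever_pad top []
browning_grip scene [(array([184.2, 379.7]), 0.46)]
browning_grip top []
browning_mark5 scene [(array([184.8, 390.8]), 0.84)]
browning_mark5 top [(array([214.3, 398. ]), 0.84)]
[ 545.1 -441.   162.8] [array([184.8, 390.9]), array([214.3, 397.9])]
jar scene []
jar top []
```

View pics/h1.png

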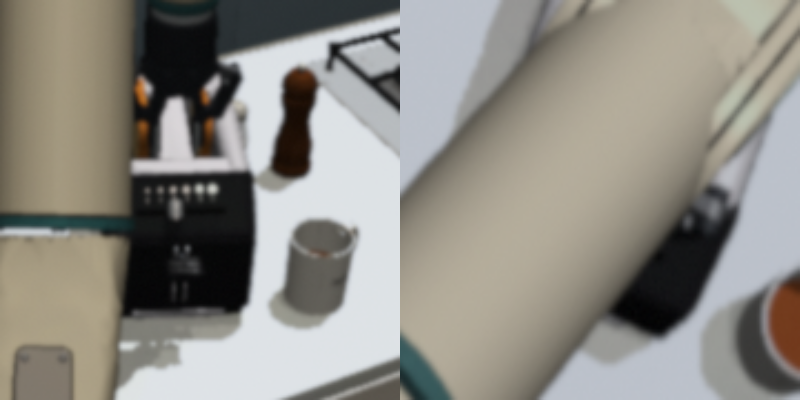

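Scene view (left half): the dots run from crop (147,189) to (213,188), the grip is at (176,208) under dot 3, and the pad is at (184,266). The fingers hover clear above the slots. I'll run a joint two-view fit.

```bash
cat >> fit.py <<'E'
    sc=cam("scene"); top=c
    q=lambda z:np.array([90+z[1]*.45,300+z[0]*.45])
    so=np.array([q((147,189)),q((213,188)),q((176,208)),[209.3,380.4],q((130,158)),q((254,172))])
    def g(p):
        L=model(p); M=[L[0],L[5],L[12],[-25,p[5],117]]
        return np.r_[f(p)[:12],2*f(p)[24:26],.4*f(p)[12:24],(proj(sc,W(p,M))-so[:4]).ravel()]
    p=least_squares(g,r.x,loss="soft_l1",x_scale=[10,10,.1,10,10,10,10]).x
    print("JOINT",p[:2],p[2].round(4),p[3:]); print(g(p)[-8:],g(p)[14:26]/.4)
    print("grip",W(p,pan(p[6],p[4]+7.5,18)),"target",W(p,pan(p[6],p[4]-22.5,18)),"pad",W(p,[-25,p[5],117]))
    for n,a,b in(("grip",obs[12],so[2]),("dot1",obs[0],so[0]),("dot6",obs[5],so[1]),("pad",[230.6,372.5],so[3])): print(n,tri([ray(c,a),ray(sc,b)]))
E
python3 fit.py|tail -9
```

```text
lens px/mm ~ 0.5109090909090909
[ 553.9 -408.1  254. ] [-3.1 -0.  -0.4]
JOINT [ 541.1 -414.2] -0.3797 [56.   0.5  4.4 33.7]
[ 1.  -0.2  0.3 -0.8 -0.6 -0.4 -0.5  0.5] [ 2.4 -1.9  2.6  0.1  1.1  2.3 -1.7 -2.1 -1.  -1.8 -0.7 -0.4]
grip [[ 555.8 -411.5  171. ]] target [[ 544.7 -439.4  171. ]] pad [[ 519.5 -400.9  117. ]]
grip [ 556.3 -412.5  168.4]
dot1 [ 592.9 -393.8  176.5]
dot6 [ 564.5 -464.2  174.6]
pad [ 516.9 -396.7  118.9]
```

```bash
python3 go.py 557.1 -412 185 -0.38
```

```text
t 3.72 pose [ 554.  -408.   253.9] [-3.142 -0.    -0.379] F [-0.4  1.1 -0.5] w 33.8
units [0.17 0.1  2.76] turn 0.01
```

```bash
python3 -m crank '[[[0.17,0.1,0.3,0],[0,0,0.6,0],[0,0,0.7,0],[0,0,0.6,0],[0,0,0.4,0],[0,0,0.1,0],[0,0,0,0],[0,0,0,0]]]'; python3 -m crank '[[[0,0,0.2,0],[0,0,0.2,0],[0,0,0.2,0],[0,0,0.2,0],[0,0,0.1,0],[0,0,0,0],[0,0,0,0]]]'; python3 go.py 557.1 -412 162 -0.38
python3 - <<'E'
from h import *
a=cam("scene")["img"][140:230,330:420]
cv2.imwrite("pics/h2.png",cv2.resize(a,(600,600),interpolation=cv2.INTER_CUBIC)[:,:,::-1])
E
```

```text
clock: 4.38
eef_pos: [557.6, -412.2, 186.8]
tool_rot: [3.141, -0.001, -0.379]
force: [-0.2, 0.9, -0.2]
width: 34.0
gripper_force: 0.0
clock: 4.97
eef_pos: [557.1, -411.7, 163.6]
tool_rot: [-3.142, 0.0, -0.379]
force: [0.1, 0.5, 1.0]
width: 34.1
gripper_force: 0.0
t 4.97 pose [ 557.1 -411.7  163.6] [-3.142  0.    -0.379] F [0.1 0.5 1. ] w 34.1
units [0.01 0.01 0.06] turn 0.01
```

View pics/h2.png

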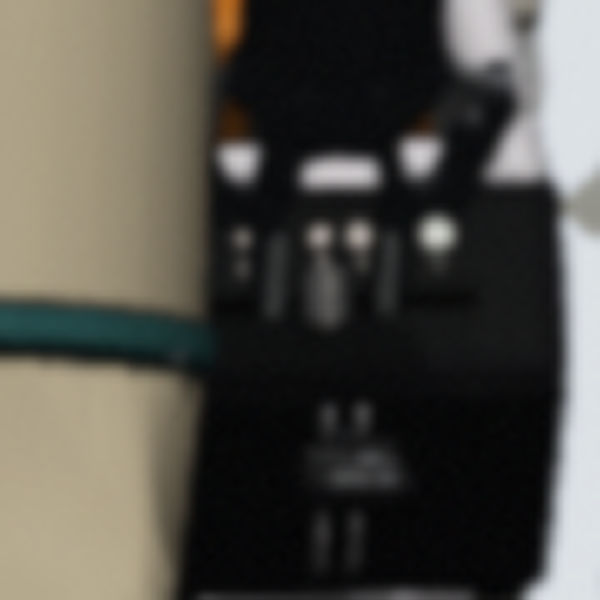

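The grip at (325,290) sits between the two pads at (277,275) and (390,275), with no contact. Now I push it right.

```bash
python3 -m crank '[[[0,0.1,0,0],[0,0.1,0,0],[0,0.1,0,0],[0,0.1,0,0],[0,0.05,0,0],[0,0,0,0]]]'; python3 -m crank '[[[0,0.1,0,0],[0,0.1,0,0],[0,0.1,0,0],[0,0.1,0,0],[0,0.1,0,0],[0,0.1,0,0]]]';python3 -m crank '[[[0,0.1,0,0],[0,0.1,0,0],[0,0.1,0,0],[0,0,0,0],[0,0,0,0]]]'
python3 - <<'E'
from fit import *
d=None
for k in range(2):
    sc=cam("scene"); d=ctrl.place_of("scene","browning_grip"); print([(x["position"],x["confidence"]) for x in d[:2]])
s=ctrl.read_state(); v=s["eef_pos"][:2]-[541.1,-414.2]; a=-.38
print("TCP toaster frame",v@[np.cos(a),np.sin(a)],v@[-np.sin(a),np.cos(a)],s["force"])
E
```

```text
clock: 5.52
eef_pos: [554.1, -420.0, 164.0]
tool_rot: [-3.138, 0.0, -0.378]
force: [0.6, 4.9, 1.5]
width: 34.1
gripper_force: 2.3
clock: 6.02
eef_pos: [548.2, -434.4, 163.7]
tool_rot: [-3.138, 0.001, -0.379]
force: [1.6, 6.4, 2.9]
width: 34.2
gripper_force: 2.8
clock: 6.43
eef_pos: [543.8, -444.7, 163.8]
tool_rot: [3.14, -0.0, -0.381]
force: [0.5, -0.0, -0.5]
width: 34.1
gripper_force: 0.0
[([183.8, 392.3], 0.45)]
[([184.1, 390.5], 0.4)]
TCP toaster frame 14.091399292733502 -25.642908821251005 [ 0.6  0.1 -0.2]
```

```bash
python3 -m crank '[[[0,-0.2,0,0],[0,0,-0.3,0],[0,0,-0.8,0],[0,0,-0.9,0],[0,0,-0.9,0],[-0.5,0,-0.6,0],[-0.8,0,0,0],[-0.9,0,0,0],[-0.9,0,0,0],[-0.5,0,0,0],[0,0,0,0]]]'
python3 - <<'E'
from h import *
s=ctrl.read_state(); print(s["qpos"].round(2))
a=cam("scene")["img"][140:230,330:420]; b=cam("top")["img"][165:255,335:425]
cv2.imwrite("pics/h3.png",np.hstack([cv2.resize(i,(400,400),interpolation=cv2.INTER_CUBIC) for i in(a,b)])[:,:,::-1])
E
python3 go.py 498 -393 200 1.19
```

```text
clock: 7.6
eef_pos: [460.3, -404.5, 252.5]
tool_rot: [-3.142, 0.001, -0.381]
force: [0.0, -0.7, 0.4]
width: 34.5
gripper_force: 0.0
[ 0.54  0.56  0.22  1.6  -0.14  0.99 -1.15]
t 7.7 pose [ 463.6 -405.2  252.3] [ 3.141e+00 -2.000e-03 -3.790e-01] F [ 0.1 -0.2  0.3] w 34.1
units [ 1.09 -0.96  2.09] turn -19.61
```

View pics/h3.png

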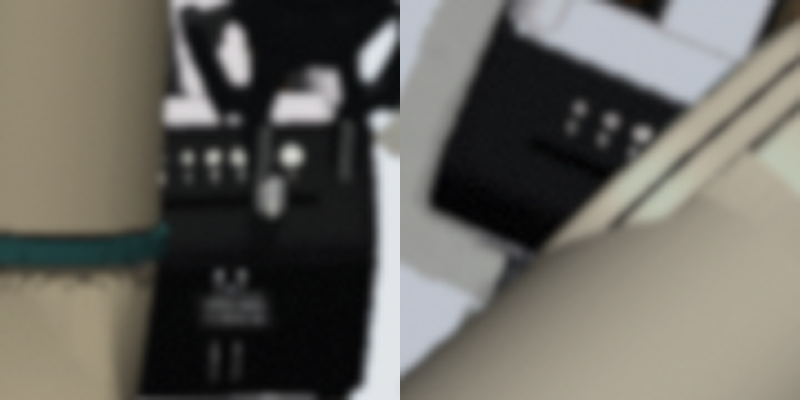

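The grip at (270,195) stands under the hidden fifth dot: dots 4 and 6 are at columns 238 and 291, so dot 5 would be at about 264. That makes it mark 5. I'll turn for the lever so that one finger presses on the pad while the body stays clear in front.

```bash
python3 -m crank '[[[0,0,0,-1],[0,0,0,-1],[0,0,0,-1],[0,0,0,-1],[0,0,0,-1],[0,0,0,-1],[0,0,0,-1],[0,0,0,-1],[0,0,0,-1],[0,0,0,-1],[0,0,0,-1],[0,0,0,-1]]]'>/dev/null;python3 -m crank '[[[0,0,0,-1],[0,0,0,-1],[0,0,0,-1],[0,0,0,-1],[0,0,0,-1],[0,0,0,-1],[0,0,0,-1],[0,0,0,-0.6],[0,0,0,0],[0,0,0,0]]]'; python3 go.py 493.4 -390.8 150 1.19
```

```text
clock: 9.53
eef_pos: [463.9, -405.4, 251.3]
tool_rot: [3.141, -0.0, 1.187]
force: [0.2, -0.1, 0.6]
width: 34.1
gripper_force: 0.0
t 9.53 pose [ 463.9 -405.4  251.3] [ 3.141 -0.     1.187] F [ 0.2 -0.1  0.6] w 34.1
units [0.98 0.87 4.05] turn -0.03
```

```bash
python3 -m crank '[[[0.5,0.4,0.3,0],[0.48,0.47,0.6,0],[0,0,0.8,0],[0,0,0.8,0],[0,0,0.8,0],[0,0,0.6,0],[0,0,0.15,0],[0,0,0,0],[0,0,0,0]]]'; python3 go.py 493.4 -390.8 120 1.19
python3 - <<'E'
from h import *
a=cam("scene")["img"][150:240,320:410]; b=cam("top")["img"][165:255,335:425]
cv2.imwrite("pics/h4.png",np.hstack([cv2.resize(i,(400,400),interpolation=cv2.INTER_CUBIC) for i in(a,b)])[:,:,::-1])
E
```

```text
clock: 10.28
eef_pos: [493.0, -390.8, 150.7]
tool_rot: [3.14, 0.0, 1.188]
force: [0.4, 0.9, -0.5]
width: 33.9
gripper_force: 0.0
t 10.28 pose [ 493.  -390.8  150.7] [3.14  0.    1.188] F [ 0.4  0.9 -0.5] w 33.9
units [0.01 0.01 1.23] turn -0.02
```

View pics/h4.png

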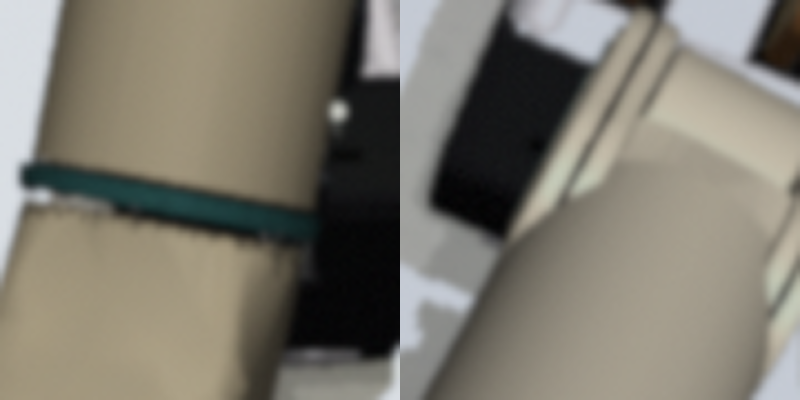

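Everything at the lever is hidden by the arm; only dot 6 shows at (338,110). So I go by feel.

```bash
for r in 1; do python3 -m crank '[[[0,0,0.4,0],[0,0,0.4,0],[0,0,0.3,0],[0,0,0.15,0],[0,0,0,0]]]'; python3 -m crank '[[[0,0,0.1,0],[0,0,0.1,0],[0,0,0.1,0],[0,0,0,0]]]'; python3 -m crank '[[[0,0,0.1,0],[0,0,0.1,0],[0,0,0.1,0],[0,0,0,0]]]'; done
```

```text
clock: 10.8
eef_pos: [491.5, -390.1, 117.4]
tool_rot: [-3.139, -0.001, 1.189]
force: [0.5, 0.1, 0.2]
width: 34.1
gripper_force: 0.0
clock: 11.13
eef_pos: [492.3, -390.6, 111.3]
tool_rot: [3.141, 0.0, 1.189]
force: [-0.6, 0.9, 3.8]
width: 33.9
gripper_force: 1.5
clock: 11.47
eef_pos: [492.3, -390.6, 103.5]
tool_rot: [3.141, -0.0, 1.189]
force: [-0.7, 0.4, 3.4]
width: 34.1
gripper_force: 1.9
```

```bash
python3 -m crank '[[[0,0,0.15,0],[0,0,0.15,0],[0,0,0.15,0],[0,0,0.15,0],[0,0,0.15,0],[0,0,0.15,0],[0,0,0,0]]]'; python3 -m crank '[[[0,0,0.1,0],[0,0,0.1,0],[0,0,0,0]]]'; for i in 1; do python3 -m crank '[[[0,0,0.1,0],[0,0,0,0]]]';python3 -m crank '[[[0,0,0.1,0],[0,0,0,0]]]'; done | grep -v -e rot -e width
```

```text
clock: 12.05
eef_pos: [492.4, -390.6, 81.4]
tool_rot: [3.141, 0.0, 1.189]
force: [-2.5, 1.0, 8.0]
width: 34.0
gripper_force: 3.8
clock: 12.3
eef_pos: [492.2, -390.6, 77.1]
tool_rot: [3.141, 0.0, 1.188]
force: [-3.2, 1.8, 9.7]
width: 34.3
gripper_force: 4.9
clock: 12.47
eef_pos: [491.5, -390.4, 74.9]
force: [-5.4, 3.7, 8.7]
gripper_force: 4.0
clock: 12.63
eef_pos: [490.1, -389.9, 71.6]
force: [-6.0, 2.0, 6.3]
gripper_force: 0.0
```

```bash
python3 go.py 492 -390 70 1.19
```

```text
t 12.63 pose [ 490.1 -389.9   71.6] [-3.138  0.     1.188] F [-6.   2.   6.3] w 34.2
units [0.03 0.07 0.06] turn -0.02
```

A backward push of 6 N and a drift of 3 mm say the knuckles or body are brushing the front. I lift, open the gripper wider, and come down further out.

```bash
python3 -m crank '[[[0,-0.1,-0.2,0],[0,0,-0.4,0],[0,0,-0.5,0],[0,0,-0.5,0],[0,0,-0.5,0],[0,0,-0.4,0],[0,0,0,0]]]';  python3 -m crank '[[[0,-0.3,0,0],[0,-0.3,0,0],[0,0,0,0],[0,0,0,0]]]' -0.76
python3 - <<'E'
from h import *
s=ctrl.read_state(); v=s["eef_pos"][:2]-[541.1,-414.2]; a=-.38
print("TCP toaster frame",v@[np.cos(a),np.sin(a)],v@[-np.sin(a),np.cos(a)],s["force"])
E
```

```text
clock: 13.22
eef_pos: [491.7, -390.8, 137.0]
tool_rot: [3.136, 0.001, 1.189]
force: [0.6, 0.0, 0.7]
width: 34.6
gripper_force: 0.0
clock: 13.55
eef_pos: [474.7, -383.6, 133.2]
tool_rot: [-3.14, -0.0, 1.188]
force: [-0.3, -0.1, 0.0]
width: 75.0
gripper_force: 0.0
TCP toaster frame -72.95808449927175 3.775628182393463 [-0.25980366 -0.09130355  0.01446209]
```

```bash
python3 -m crank '[[[0,0,0.3,0],[0,0,0.3,0],[0,0,0.3,0],[0,0,0.1,0],[0,0,0,0]]]'; python3 -m crank '[[[0,0,0.1,0],[0,0,0.1,0],[0,0,0.1,0],[0,0,0.1,0],[0,0,0,0]]]'
```

```text
clock: 13.97
eef_pos: [475.3, -383.4, 107.2]
tool_rot: [-3.139, -0.001, 1.189]
force: [-1.0, 0.2, -0.5]
width: 75.0
gripper_force: 0.0
clock: 14.38
eef_pos: [475.7, -383.9, 98.4]
tool_rot: [-3.141, -0.0, 1.189]
force: [0.1, -0.3, 1.0]
width: 75.4
gripper_force: 0.0
```

No resistance at the height where the raised pad would be, so the lever may already have clicked. I retreat and look.

```bash
python3 -m crank '[[[0,-0.5,-0.8,0],[0,-0.9,-0.9,0],[-0.5,-0.9,-0.9,0],[-0.9,-0.9,-0.5,0],[-0.9,-0.9,0,0],[-0.9,-0.4,0,0],[-0.9,0,0,0],[-0.9,0,0,0],[-0.9,0,0,0],[-0.9,0,0,0],[-0.5,0,0,0],[0,0,0,0]]]'
python3 - <<'E'
from h import *
np.set_printoptions(precision=1,suppress=True)
cs={n:cam(n) for n in("scene","top")}
for t in["lever_pad","browning_grip","browning_mark5"]:
    r=[]
    for n in cs:
        d=ctrl.place_of(n,t)
        print(t,n,[(np.round(x["position"],1),round(x["confidence"],2)) for x in d[:2]])
        if d: r.append(ray(cs[n],d[0]["position"]))
    if len(r)==2: print(tri(r))
a=cs["scene"]["img"][110:240,310:440]; b=cs["top"]["img"][135:265,335:465]
cv2.imwrite("pics/h5.png",np.hstack([cv2.resize(i,(400,400),interpolation=cv2.INTER_CUBIC) for i in(a,b)])[:,:,::-1])
E
```

```text
clock: 15.38
eef_pos: [301.4, -514.4, 176.3]
tool_rot: [3.141, 0.002, 1.184]
force: [0.4, -0.2, 0.5]
width: 75.1
gripper_force: 0.0
lever_pad scene []
lever_pad top [(array([233. , 373.9]), 0.57), (array([258.9, 159.8]), 0.56)]
browning_grip scene []
browning_grip top [(array([213.2, 395. ]), 0.54), (array([231. , 371.1]), 0.44)]
browning_mark5 scene [(array([220.9, 441.2]), 0.72)]
browning_mark5 top [(array([214. , 398.1]), 0.73)]
[ 526.7 -515.6   38.5]
```

View pics/h5.png

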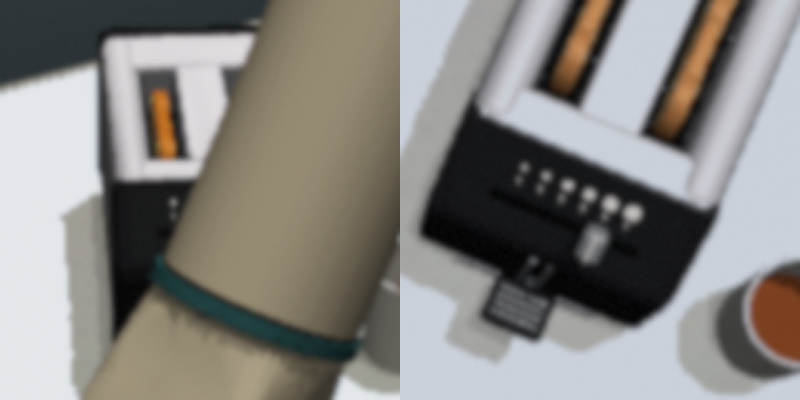

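Top half: the grip at (593,243) lines up with dot 5 at (611,203). The pad at (518,306) has shifted to its lowered place, with its shadow close by. The bread has sunk into the slots, and the lever has stayed down for 2 s with the arm clear. I hand it in.

```bash
python3 -c "
from cell import ctrl
print(ctrl.finish_job())"
```

```text
the job is handed in; nothing more can be done
None
```

I've handed the job in: the browning slider is on its fifth mark and the lever is latched down with the bread lowered; I checked this in the top camera picture after retreating. During the lever press the gripper briefly brushed the front of the toaster at about 6 N; the mug, jar and plate were never approached.

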